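# Put the rubber stamps back in their trays

## Robot

A 7-joint arm with a two-finger parallel gripper is mounted at the origin on a cart in front of the work surface, level with it; the furniture and walls round the work are solid. World frame = base frame: x ahead of the robot, y to its left, z up, the work surface at z = 0. Lengths are in m, angles in rad, forces in N, time in s.
With the tool pointing down it reaches from about 0.425 to 0.925 m from the base axis. Payload 6.8 kg.
Tool frame: the origin (TCP) lies midway between the tips of the shut fingers; the grasp point (between the pads) lies bot.grip_point_offset behind it (bot.grip_point_offset is the distance from the TCP to the grasp point, in m); z points along the fingers, y is the line along which they close (so a half turn about z gives the same grasp; the last joint's range is limited). The gripper opens to 85 mm and grips with 20 to 120 N. Pads are 22 mm wide; open, the fingers measure 114 mm over their backs; the gripper's body (76 mm by 85 mm) begins 54 mm behind the grasp point. The pads swing forward as they close: fully open they stand 13 mm farther back than shut.
Start: joints at [1.005, 0.477, 0.022, 1.555, -0.011, 1.109, -0.083], TCP at [0.298, -0.606, 0.231] pointing down, gripper open.
Joint ranges: [-2.96, 2.96], [-0.34, 2.1], [-1.41, 1.46], [0.24, 2.44], [-1.37, 4.51], [0.17, 1.92], [-2.96, 2.96]. Speed limits (rad/s): [2.39, 2.39, 3.14, 3.14, 3.14, 3.14, 3.14].

## Interface

Orientations are given as a unit quaternion [w, x, y, z].
In Python, from station import get_obs, cams, job, bot gives the robot as it stands.
- The arm moves only by the tool arm_command, never from a script. Its argument "rows" is a list that holds one entry, the list of rows, each a list of 5 numbers: the finger opening in mm, from 0 to 85.4, then the shift along the world's x, y, z in units of 60 mm (1.0 is 60 mm), then the turn about the world's z in units of 0.08 rad (1.0 is 0.08 rad). In form: [[[grip, x, y, z, turn], ...]]. A call has exactly 10 rows; each row shifts and turns the commanded pose from where the row before left it; what a row does not reach is not made up. A row lasts 1/8 s, in which the tool goes at most 62.5 mm and 10.7 degrees, less where a joint would pass 70% of its speed; a pose out of reach is approached as far as the arm can. A call with a number of a shift or a turn outside -1 to 1 is refused whole. A call with a gripper value outside its range is refused whole. The fingers move at their own pace and stop on an object; "newtons" is the grip in N (left out, the last holds). Time passes only in rows, so rows that do not move let the fingers close, or fill a call up. It gives the time, the measured TCP pose, the force, the opening and the grip force at its end, in the units of the state.
- get_obs(): the state, without advancing time (a new reading comes with each control period).
- cams.read_camera(name): name is "side" or "top"; returns the picture (420x560x3 uint8, red, green, blue); there is no depth.
- cams.camera_params(name): a dict with "K" (3x3 intrinsics, pixels), "k1" (the pictures are not rectified: a ray, as slopes to the right and down, at radius r is drawn at 1 + k1 r^2 times it, then the intrinsics apply), "extrinsics" (4x4, takes a point from camera to world coordinates). Camera axes: x right, y down, z forward; pixel columns grow to the right and rows downward; lengths in m; the calibration is good to about 2 mm. A picture is of the moment at which its call begins. camera_params takes no time and is no camera call.
- job.hand_in(): hands the job in; it is judged then, once.
The state is a dict: "t": time; "q": joint angles; "joint_vel": joint speeds; "joint_torque": joint torques, N m; "eef_pos": TCP position; "tool_rot": TCP orientation; "contact_force": force on the tool from outside, world axes, zero at the start; "torque": the same for the moment, N m; "gripper_width": opening from 0.0 (shut) to 1.0 (fully open); "grasp_force": force on a finger pad.
Only numpy, scipy, OpenCV 4.12 (cv2) and the standard library are available. Lean on these libraries where they do the work, as an engineer would, in place of code of your own. Each camera call takes 0.05 s, during which the arm holds its last target. There are 200 camera calls.

## Task

Put the four rubber stamps away: stand each one upright in the tray that has the shape and size of its base (oblong, square, round and long), sitting flat on the felt inside the rim, and let go of it. Leave the ink pad and the eraser where they lie.

Things in the scene. Friction and masses are not known exactly. Their poses are not given: they have to be found in the camera images.
- stamp_oblong_mid (a point): Rubber stamp with oblong base 20 x 52 mm (long along its y), pale turned wooden handle; loose, 35 to 85 g, standing upright, 70 mm tall. The base takes up the lowest 19 mm, above it rises the round upright handle in its middle, at most 24 mm thick, thickest 45 to 60 mm above the stamp's underside. This point is on the handle's axis, 35 mm above the underside; z up.
- stamp_square_mid (a point): Rubber stamp with square base 36 x 36 mm, black turned handle; loose, 35 to 85 g, standing upright, 70 mm tall. The base takes up the lowest 19 mm, above it rises the round upright handle in its middle, at most 24 mm thick, thickest 45 to 60 mm above the stamp's underside. This point is on the handle's axis, 35 mm above the underside; z up.
- stamp_round_mid (a point): Rubber stamp with round base 40 mm in diameter, dark wooden handle; loose, 35 to 85 g, standing upright, 70 mm tall. The base takes up the lowest 19 mm, above it rises the round upright handle in its middle, at most 24 mm thick, thickest 45 to 60 mm above the stamp's underside. This point is on the handle's axis, 35 mm above the underside; z up.
- stamp_long_mid (a point): Rubber stamp with long narrow base 24 x 70 mm (long along its y; the longest of the four), wooden handle; loose, 35 to 85 g, standing upright, 70 mm tall. The base takes up the lowest 19 mm, above it rises the round upright handle in its middle, at most 24 mm thick, thickest 45 to 60 mm above the stamp's underside. This point is on the handle's axis, 35 mm above the underside; z up.
- tray_oblong_floor (a point): Low light-wood tray lined with grey felt, fixed to the desk: oblong tray, recess 36 x 68 mm, outside 46 x 78 mm (long along its y); rim 12 mm above the desk, walls 5 mm thick. This point is the middle of the recess floor, 5 mm above the desk; z up.
- tray_square_floor (a point): Low light-wood tray lined with grey felt, fixed to the desk: square tray, recess 52 x 52 mm, outside 62 x 62 mm; rim 12 mm above the desk, walls 5 mm thick. This point is the middle of the recess floor, 5 mm above the desk; z up.
- tray_round_floor (a point): Low light-wood tray lined with grey felt, fixed to the desk: round tray, recess 56 mm in diameter, outside 66 mm; rim 12 mm above the desk, walls 5 mm thick. This point is the middle of the recess floor, 5 mm above the desk; z up.
- tray_long_floor (a point): Low light-wood tray lined with grey felt, fixed to the desk: long tray, recess 40 x 86 mm, outside 50 x 96 mm (long along its y; the longest of the four); rim 12 mm above the desk, walls 5 mm thick. This point is the middle of the recess floor, 5 mm above the desk; z up.
- ink_pad: Blue stamp pad in a flat tin, shut, 74 x 112 x 20 mm, loose, a bystander. Origin: centre of its underside.
- eraser: Small white eraser in a blue card sleeve, 21 x 45 x 13 mm, loose, a bystander. Origin: centre of its underside.
Not all that is in view belongs to the job. Leave any blue look-alike of the part that bears stamp_square_mid alone.

How it is judged:
At the end, for the whole second after the job is handed in: Each of the four stamps is at rest in its own matching tray: its axis within 12 mm of the tray's middle, its underside within 3 mm of the recess floor, upright within 0.1 rad (horizontal distance between stamp_oblong_mid and tray_oblong_floor below 0.012 m and z of stamp_oblong_mid in the frame of tray_oblong_floor between 0.032 and 0.038 m and angle between each of stamp_oblong_mid, stamp_square_mid, stamp_round_mid, stamp_long_mid's own z axis and vertical below 0.1 rad and linear speed of each of stamp_oblong, stamp_square, stamp_round, stamp_long below 0.02 m/s and horizontal distance between stamp_square_mid and tray_square_floor below 0.012 m and z of stamp_square_mid in the frame of tray_square_floor between 0.032 and 0.038 m and horizontal distance between stamp_round_mid and tray_round_floor below 0.012 m and z of stamp_round_mid in the frame of tray_round_floor between 0.032 and 0.038 m and horizontal distance between stamp_long_mid and tray_long_floor below 0.012 m and z of stamp_long_mid in the frame of tray_long_floor between 0.032 and 0.038 m); the robot touches nothing.
It fails at once if the ink pad is pushed more than 20 mm away (distance of ink_pad from where it was at the start of the episode above 0.02 m).
It fails at once if the eraser is pushed more than 20 mm away (distance of eraser from where it was at the start of the episode above 0.02 m).
It also fails if it takes over 88 s, if anything falls off the work surface, if the arm or the gripper's body presses on something with over 40 N, if the wrist force passes 120 N, or if a joint passes its speed limit or range.

## Working session

There is one attempt and no reset: what is moved stays moved. The work goes in short steps, Python scripts to look and compute and a tool call to move; the robot and the scene stay as the last step left them, time stands still between calls to the robot, and variables do not carry over. Pictures are saved under pics/ and viewed, at most 14 in all, crops included, and the job is handed in when it is done.

Besides the shell and the picture viewer there is one more tool, called as name(argument=value, ...), one argument or row to a line, values as JSON. arm_command: Moves the arm, as the interface text tells. Its arguments: {"type":"object","properties":{"rows":{"type":"array"},"newtons":{"type":"number"}},"required":["rows"]}

```bash
mkdir -p pics
python3 - <<'E'
from station import get_obs,cams,job,bot
import cv2
for n in("top","side"):
    cv2.imwrite(f"pics/{n}0.png",cams.read_camera(n)[:,:,::-1])
    p=cams.camera_params(n);print(n,p)
o=get_obs();print(o['t'],o['eef_pos'],o['tool_rot'],o['gripper_width'],bot.grip_point_offset)
E
```

```text
top {'K': array([[459.15056372,   0.        , 268.06951893],
       [  0.        , 459.15056372, 209.9793261 ],
       [  0.        ,   0.        ,   1.        ]]), 'k1': 0.030657155286712468, 'extrinsics': array([[ 0.00905938, -0.98104123,  0.19358728,  0.29566372],
       [-0.99994804, -0.00798311,  0.00633904, -0.21911475],
       [-0.00467343, -0.19363465, -0.98106258,  1.1760939 ],
       [ 0.        ,  0.        ,  0.        ,  1.        ]])}
side {'K': array([[435.0272667 ,   0.        , 279.61085279],
       [  0.        , 435.0272667 , 214.80958095],
       [  0.        ,   0.        ,   1.        ]]), 'k1': 0.027569483503737943, 'extrinsics': array([[-0.99942003, -0.03172501,  0.01237465,  0.51976463],
       [-0.02791189,  0.55501106, -0.83137456,  0.54118492],
       [ 0.0195073 , -0.83123778, -0.55557467,  0.54859855],
       [ 0.        ,  0.        ,  0.        ,  1.        ]])}
0.1 [ 0.29811195 -0.60498738  0.2304211 ] [-8.13485419e-04  9.73907860e-01  2.26942199e-01 -2.36380107e-04] 0.9980429278657423 0.0187
```

View pics/top0.png

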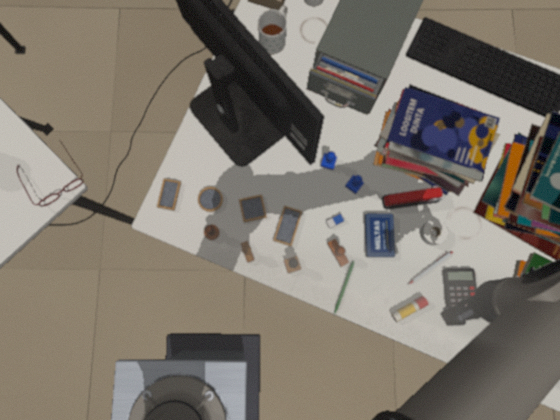

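View pics/side0.png

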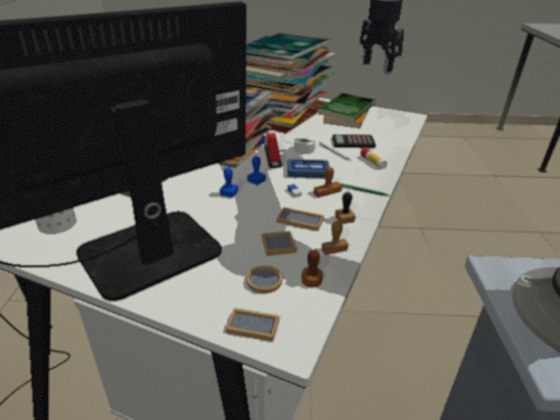

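Top view: the four stamps are at about (211,232), (247,250), (291,263) and (337,250). The trays are at about (169,193), (209,199), (252,208) and (288,226). The blue look-alike stamps are at (329,158) and (354,184), so I'll leave those. The black-handled square stamp at (291,263) fits the description. I'll confirm it in enlarged crops.

Run:
```python
import cv2
a=cv2.imread("pics/top0.png")[150:290,145:405]
cv2.imwrite("pics/topc.png",cv2.resize(a,None,fx=3,fy=3,interpolation=cv2.INTER_CUBIC))
a=cv2.imread("pics/side0.png")[155:345,210:400]
cv2.imwrite("pics/sidec.png",cv2.resize(a,None,fx=3.1,fy=3.1,interpolation=cv2.INTER_CUBIC))
```

```text
(no output)
```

View pics/topc.png

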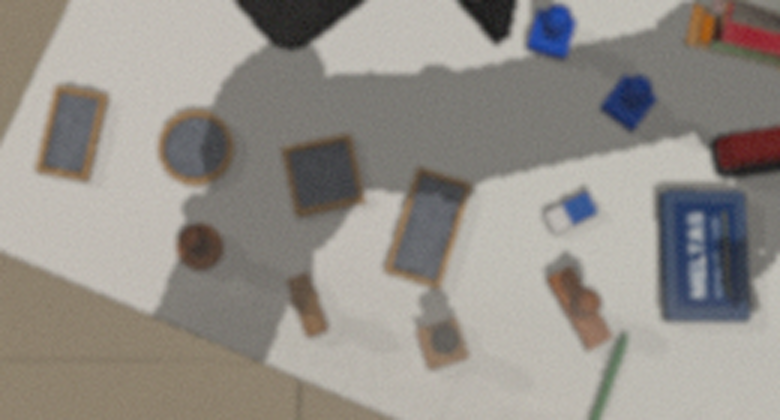

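View pics/sidec.png

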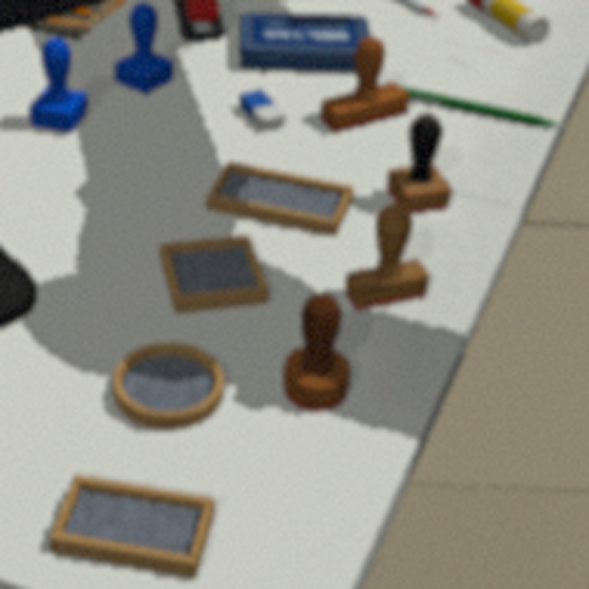

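The crops confirm it: round stamp at top crop (199,245), oblong at (308,305), black-handled wood-based square at (442,340), and long at (577,305). Trays are oblong (72,133), round (196,146), square (323,175) and long (428,227). The blue square stamps at (551,30) and (630,102) are the look-alikes. Next I'll fit poses to the picked corners in both views.

```bash
cat > h.py <<'E'
import numpy as np,cv2
from scipy.optimize import least_squares,linear_sum_assignment
from station import get_obs,cams,job,bot
def proj(n,P):
    p=cams.camera_params(n);T=np.linalg.inv(p['extrinsics']);R=T[:3,:3]
    return cv2.projectPoints(np.atleast_2d(P).astype(float),cv2.Rodrigues(R)[0],T[:3,3],p['K'],np.array([p['k1'],0,0,0,0]))[0][:,0]
def rect(x,y,a,w,l,z):
    c=np.array([[-w,-l],[w,-l],[w,l],[-w,l]])/2;s,k=np.sin(a),np.cos(a)
    return np.c_[c@np.array([[k,s],[-s,k]])+[x,y],[z]*4]
unc={'top':lambda u:(np.array(u,float)+.5)/3-.5+[145,150],'side':lambda u:(np.array(u,float)+.5)/3.1-.5+[210,155]}
E
cat > fit.py <<'E'
from h import *
D={ 'T_obl':(.046,.078,.012,[(57,84),(107,92),(90,181),(38,172)],[(73,478),(214,494),(196,562),(54,535)]),
'T_sq':(.062,.062,.012,[(283,149),(350,134),(363,200),(297,216)],[(161,246),(248,237),(268,290),(176,301)]),
'T_long':(.05,.096,.012,[(419,168),(471,182),(437,287),(386,269)],[(230,164),(353,190),(334,222),(208,196)]),
'S_obl':(.02,.052,.019,[(289,281),(309,273),(327,328),(306,335)],[(348,284),(410,262),(427,273),(365,293)]),
'S_sq':(.036,.036,.019,[(418,327),(455,314),(467,352),(431,367)],[(389,180),(440,172),(449,186),(397,195)]),
'S_long':(.024,.07,.019,[(546,272),(570,264),(609,340),(588,350)],[(322,105),(391,85),(408,94),(333,115)]),
'T_rnd':(0,0,.012,[(196,146)],[(168,380)]),'S_rnd':(0,0,.019,[(199,246)],[(317,370)])}
knob={'S_obl':((308,300),(395,225)),'S_sq':((444,338),(427,133)),'S_long':((585,300),(370,58)),'S_rnd':((200,243),(322,315))}
out={}
for k,(w,l,z,tp,sd) in D.items():
    V={'top':unc['top'](tp),'side':unc['side'](sd)}
    def res(v,views=('top','side')):
        P=rect(*v,w,l,z) if w else np.array([[v[0],v[1],z]]); r=[]
        for n in views:
            q=proj(n,P);d=q[:,None]-V[n][None];i,j=linear_sum_assignment((d**2).sum(2));r+=[d[i,j].ravel()]
        return np.concatenate(r)
    best=lambda vw:min((least_squares(res,[.6,-.1,a],args=(vw,)) for a in np.arange(0,3.1,.39)),key=lambda s:s.cost)
    f=[best(v) for v in (('top','side'),('top',),('side',))]
    out[k]=f[0].x
    print(k,*[f"{s.x[0]:.4f} {s.x[1]:.4f} {np.degrees(s.x[2])%180:.1f} c{s.cost:.2f} |" for s in f])
    if k in knob:
        g=least_squares(lambda v:np.concatenate([(proj(n,[v[0],v[1],.055])-unc[n](knob[k][i])).ravel() for i,n in enumerate(V)]),f[0].x[:2]);print('   knob',g.x.round(4),g.cost.round(2))
np.save('poses.npy',out,allow_pickle=True)
E
python3 fit.py
python3 - <<'E'
from h import *
D=np.load('poses.npy',allow_pickle=True).item()
W={'T_obl':(.046,.078),'T_sq':(.062,.062),'T_long':(.05,.096),'S_obl':(.02,.052),'S_sq':(.036,.036),'S_long':(.024,.07)}
im=[]
for n,off,s,sl in(('top',(145,150),3,np.s_[150:290,145:405]),('side',(210,155),3.1,np.s_[155:345,210:400])):
    a=cv2.resize(cv2.imread(f"pics/{n}0.png")[sl],None,fx=s,fy=s,interpolation=cv2.INTER_CUBIC)
    for k,v in D.items():
        c=lambda z:(np.c_[rect(*v,*W[k],z)] if k in W else np.array([[v[0]+r_[k]*np.cos(t),v[1]+r_[k]*np.sin(t),z] for t in np.linspace(0,6.28,30)]))
        r_={'T_rnd':.033,'S_rnd':.02}
        for z in ((.012,) if k[0]=='T' else (0,.019)):
            q=((proj(n,c(z))-off+.5)*s-.5).round().astype(int);cv2.polylines(a,[q],True,(0,255,0) if z else (255,255,0),1)
        if k[0]=='S':
            t=np.array([[v[0]+.012*np.cos(u),v[1]+.012*np.sin(u),.055] for u in np.linspace(0,6.28,20)])
            q=((proj(n,t)-off+.5)*s-.5).round().astype(int);cv2.polylines(a,[q],True,(0,0,255),1)
    cv2.imwrite(f"pics/{n}ov.png",a)
E
```

```text
T_obl 0.5665 0.0490 81.3 c6.72 | 0.5665 0.0465 81.4 c0.33 | 0.5663 0.0507 81.3 c3.17 |
T_sq 0.5311 -0.1691 103.0 c5.24 | 0.5307 -0.1710 13.0 c1.28 | 0.5314 -0.1659 13.0 c0.86 |
T_long 0.4862 -0.2603 72.0 c5.93 | 0.4864 -0.2617 72.4 c1.71 | 0.4861 -0.2571 71.4 c2.15 |Traceback (most recent call last):
  File "fit.py", line 19, in <module>
    f=[best(v) for v in (('top','side'),('top',),('side',))]
       ~~~~^^^
  File "fit.py", line 18, in <lambda>
    best=lambda vw:min((least_squares(res,[.6,-.1,a],args=(vw,)) for a in np.arange(0,3.1,.39)),key=lambda s:s.cost)
                   ~~~^^^^^^^^^^^^^^^^^^^^^^^^^^^^^^^^^^^^^^^^^^^^^^^^^^^^^^^^^^^^^^^^^^^^^^^^^^^^^^^^^^^^^^^^^^^^^^
  File "fit.py", line 18, in <genexpr>
    best=lambda vw:min((least_squares(res,[.6,-.1,a],args=(vw,)) for a in np.arange(0,3.1,.39)),key=lambda s:s.cost)
                        ~~~~~~~~~~~~~^^^^^^^^^^^^^^^^^^^^^^^^^^^
    return func(*args, **kwargs)
    vector_fun = VectorFunction(
        fun_wrapped,
    ...<6 lines>...
        workers=workers
    )
    self.J, dct = approx_derivative(
                 
[... 526 characters left out ...]
     ^^^^^^^
    f = np.atleast_1d(self.fun(x, *self.args, **self.kwargs))
                      ~~~~~~~~^^^^^^^^^^^^^^^^^^^^^^^^^^^^^^
    return np.atleast_1d(self.fun(x))
                         ~~~~~~~~^^^
    return self.f(x, *self.args, **self.kwargs)
           ~~~~~~^^^^^^^^^^^^^^^^^^^^^^^^^^^^^^
  File "fit.py", line 16, in res
    q=proj(n,P);d=q[:,None]-V[n][None];i,j=linear_sum_assignment((d**2).sum(2));r+=[d[i,j].ravel()]
  File "h.py", line 5, in proj
    p=cams.camera_params(n);T=np.linalg.inv(p['extrinsics']);R=T[:3,:3]
ValueError: time passes only in moves, steps and waits
Traceback (most recent call last):
FileNotFoundError: [Errno 2] No such file or directory: 'poses.npy'
```

arm_command(
  rows=[
    [[85, 0.2, 0.3, 0, 0], [85, 0.2, 0.3, 0, 0], [85, 0.2, 0.3, 0, 0], [85, 0.2, 0.3, 0, 0], [85, 0.2, 0.3, 0, 0], [85, 0.2, 0.3, 0, 0], [85, 0.2, 0.3, 0, 0], [85, 0.2, 0.3, 0, 0], [85, 0.2, 0.3, 0, 0], [85, 0.2, 0.3, 0, 0]],
  ],
  newtons=40,
)

```text
t: 1.35
eef_pos: [0.4191, -0.4243, 0.2313]
tool_rot: [0.0, 0.974, 0.227, 0.0]
contact_force: [0.6, -1.1, 0.1]
gripper_width: 0.999
grasp_force: 0.0
```

```bash
sed -i 's/^def proj/CP={n:cams.camera_params(n) for n in ("top","side")}\ndef proj/; s/p=cams.camera_params(n);/p=CP[n];/' h.py
cat > ov.py <<'E'
from h import *
D=np.load('poses.npy',allow_pickle=True).item()
W={'T_obl':(.046,.078),'T_sq':(.062,.062),'T_long':(.05,.096),'S_obl':(.02,.052),'S_sq':(.036,.036),'S_long':(.024,.07)}
r_={'T_rnd':.033,'S_rnd':.02}
ring=lambda v,r,z:np.array([[v[0]+r*np.cos(t),v[1]+r*np.sin(t),z] for t in np.linspace(0,6.28,30)])
for n,off,s,sl in(('top',(145,150),3,np.s_[150:290,145:405]),('side',(210,155),3.1,np.s_[155:345,210:400])):
    a=cv2.resize(cv2.imread(f"pics/{n}0.png")[sl],None,fx=s,fy=s,interpolation=cv2.INTER_CUBIC)
    def draw(P,c):cv2.polylines(a,[((proj(n,P)-off+.5)*s-.5).round().astype(int)],True,c,1)
    for k,v in D.items():
        for z in ((.012,) if k[0]=='T' else (0,.019)):
            draw(rect(*v,*W[k],z) if k in W else ring(v,r_[k],z),(0,255,0) if z else (255,255,0))
        if k[0]=='S':draw(ring(v,.012,.055),(0,0,255))
    cv2.imwrite(f"pics/{n}ov.png",a)
E
python3 fit.py && python3 ov.py
```

```text
T_obl 0.5665 0.0490 81.3 c6.72 | 0.5665 0.0465 81.4 c0.33 | 0.5663 0.0507 81.3 c3.17 |
T_sq 0.5311 -0.1691 103.0 c5.24 | 0.5307 -0.1710 13.0 c1.28 | 0.5314 -0.1659 13.0 c0.86 |
T_long 0.4862 -0.2603 72.0 c5.93 | 0.4864 -0.2617 72.4 c1.71 | 0.4861 -0.2571 71.4 c2.15 |
S_obl 0.4180 -0.1570 115.8 c18.78 | 0.4179 -0.1600 109.0 c1.32 | 0.4186 -0.1520 122.7 c3.49 |
   knob [ 0.4169 -0.1613] 0.18
S_sq 0.3879 -0.2709 14.5 c25.23 | 0.3889 -0.2735 109.6 c1.39 | 0.3879 -0.2642 98.2 c12.12 |
   knob [ 0.3861 -0.2729] 0.34
S_long 0.4187 -0.3859 118.1 c7.68 | 0.4181 -0.3872 116.5 c1.72 | 0.4196 -0.3808 121.2 c1.99 |
   knob [ 0.4184 -0.3866] 0.62
T_rnd 0.5549 -0.0580 67.0 c1.00 | 0.5550 -0.0605 22.3 c0.00 | 0.5547 -0.0552 0.0 c0.00 |
S_rnd 0.4669 -0.0639 134.1 c1.49 | 0.4665 -0.0669 111.7 c0.00 | 0.4673 -0.0605 134.1 c0.00 |
   knob [ 0.4654 -0.0702] 1.2
```

View pics/topov.png

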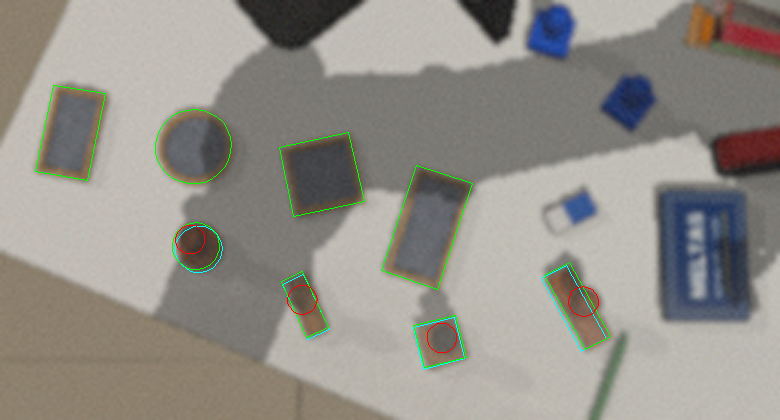

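View pics/sideov.png

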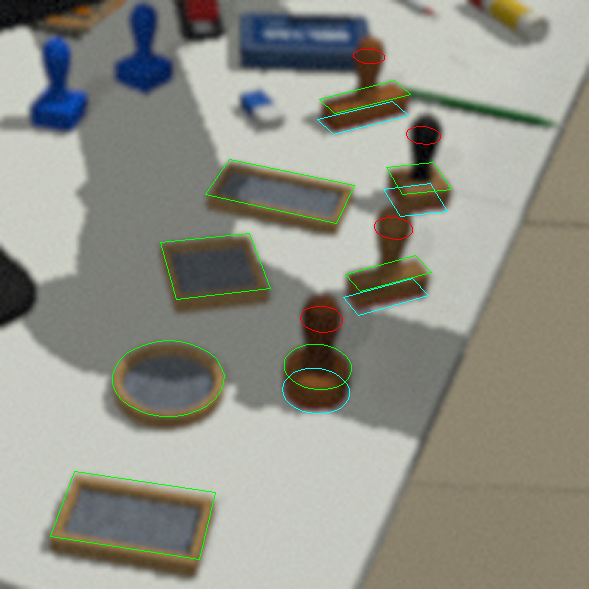

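The overlays match the stamps and trays within about 3 mm, with a small shift between the two cameras. I'll start with the long stamp at (0.4185, -0.3865).

arm_command(
  rows=[
    [[85, 0, 0.63, -0.5, 0], [85, 0, 0, -0.8, 0], [85, 0, 0, -0.8, 0], [85, 0, 0, -0.7, 0], [85, 0, 0, -0.5, 0], [85, 0, 0, 0, 0], [10, 0, 0, 0, 0], [10, 0, 0, 0, 0], [10, 0, 0, 0, 0], [10, 0, 0, 0, 0]],
  ],
  newtons=40,
)

```text
t: 2.6
eef_pos: [0.4188, -0.388, 0.0344]
tool_rot: [0.0, 0.974, 0.227, 0.0]
contact_force: [-0.9, 0.8, 4.9]
gripper_width: 0.256
grasp_force: 38.8
```

Run:
```python
from h import *
cv2.imwrite("pics/side1.png",cams.read_camera("side")[100:300,210:410,::-1])
a=cams.read_camera("top")[150:300,200:400,::-1]
b=cv2.imread("pics/side1.png")[:150]
cv2.imwrite("pics/v1.png",np.hstack([cv2.resize(a,None,fx=2,fy=2),cv2.resize(b,None,fx=2,fy=2)]))
o=get_obs();print(o['t'],o['eef_pos'],o['gripper_width'],o['grasp_force'],o['q'])
```

```text
2.7 [ 0.41874962 -0.38796868  0.03436738] 0.25647941052399603 38.84647105762269 [ 0.68325952  0.56631551 -0.05843134  1.94713214  0.05331573  0.62841059
 -0.52231892]
```

View pics/v1.png

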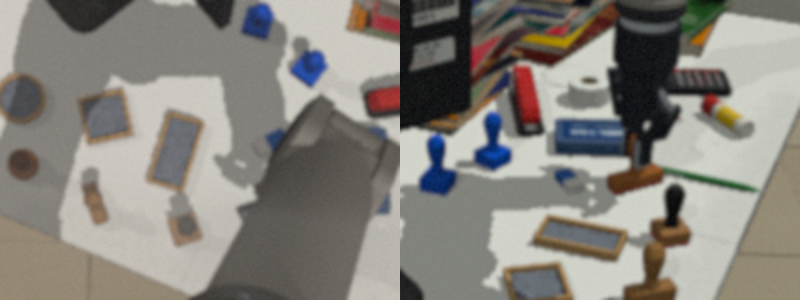

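arm_command(
  rows=[
    [[10, 0, 0, 0.65, -1], [10, 0, 0, 0.6, -1], [10, 0.14, 0.265, 0, -1], [10, 0.14, 0.265, 0, -1], [10, 0.14, 0.265, 0, -1], [10, 0.14, 0.265, 0, -1], [10, 0.14, 0.265, 0, -1], [10, 0.14, 0.265, 0, -1], [10, 0.14, 0.265, 0, -1], [10, 0.15, 0.265, 0, -1]],
  ],
)

```text
t: 3.95
eef_pos: [0.4864, -0.26, 0.1086]
tool_rot: [0.0, 0.985, -0.172, 0.0]
contact_force: [-0.2, -0.1, -0.6]
gripper_width: 0.258
grasp_force: 39.3
```

Run:
```python
from h import *
b=cams.read_camera("side")[110:260,210:410,::-1]
cv2.imwrite("pics/v2.png",cv2.resize(b,None,fx=3,fy=3))
o=get_obs();print(o['t'],o['eef_pos'],o['tool_rot'],o['gripper_width'],o['contact_force'])
```

```text
4.0 [ 0.48806367 -0.2570805   0.10850694] [-8.72173097e-04  9.85189742e-01 -1.71464895e-01  4.47819002e-04] 0.2550068535375165 [ 1.31077586  2.63979906 -1.16750478]
```

View pics/v2.png

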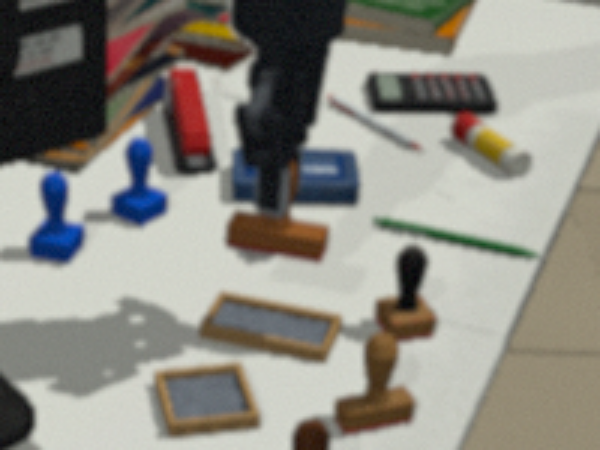

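The long stamp is upright and parallel to its tray, so I'll lower it, release and rise.

arm_command(
  rows=[
    [[10, 0, 0, 0, 0], [10, 0, 0, -0.4, 0], [10, 0, 0, -0.4, 0], [10, 0, 0, -0.2, 0], [10, 0, 0, -0.08, 0], [10, 0, 0, -0.08, 0], [10, 0, 0, 0, 0], [50, 0, 0, 0, 0], [60, 0, 0, 0, 0], [85, 0, 0, 0, 0]],
  ],
)

```text
t: 5.25
eef_pos: [0.4862, -0.2605, 0.0388]
tool_rot: [0.0, 0.985, -0.17, 0.0]
contact_force: [0.0, -0.5, 1.0]
gripper_width: 0.883
grasp_force: 0.0
```

Run:
```python
from h import *
o=get_obs();print(o['t'],o['eef_pos'],o['tool_rot'],o['gripper_width'],o['contact_force'],o['q'])
```

```text
5.25 [ 0.48622127 -0.26050347  0.03879185] [ 3.48456204e-05  9.85406792e-01 -1.70215879e-01  8.46489153e-05] 0.8834221211454274 [ 0.02457139 -0.47938417  0.96168186] [ 0.30606999  0.53831618  0.0926408   1.99911471 -0.08312903  0.60749126
 -1.45892665]
```

arm_command(
  rows=[
    [[85, 0, 0, 0.4, 0], [85, 0, 0, 0.6, 0], [85, -0.4, -0.04, 0, 0], [85, -0.6, -0.07, 0, 0], [85, -0.65, -0.07, 0, 0], [85, 0, 0, -0.2, 0], [85, 0, 0, -0.5, 0], [85, 0, 0, -0.38, 0], [85, 0, 0, 0, 0], [10, 0, 0, 0, 0]],
  ],
)

```text
t: 6.5
eef_pos: [0.3879, -0.2715, 0.0343]
tool_rot: [0.0, 0.985, -0.17, 0.0]
contact_force: [0.3, -0.6, 0.2]
gripper_width: 0.813
grasp_force: 0.0
```

Run:
```python
from h import *
b=cams.read_camera("side")[150:300,220:420,::-1]
cv2.imwrite("pics/v3.png",cv2.resize(b,None,fx=3,fy=3))
o=get_obs();print(o['t'],o['eef_pos'],o['tool_rot'],o['gripper_width'],o['contact_force'])
```

```text
6.55 [ 0.38800811 -0.27158346  0.03459505] [ 1.94784299e-04  9.85409617e-01 -1.70198088e-01  6.77855015e-04] 0.7300663822158266 [ 0.71916658  0.18907493 -0.41169552]
```

View pics/v3.png

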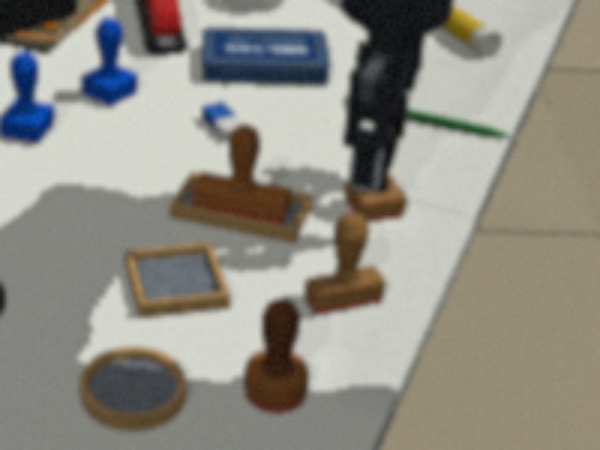

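The long stamp sits in its tray. Now I'll close on the square stamp, lift it and carry it to the square tray.

arm_command(
  rows=[
    [[10, 0, 0, 0, 0], [10, 0, 0, 0, 0], [10, 0, 0, 0, 0], [10, 0, 0, 0.7, 0], [10, 0, 0, 0.8, 0], [10, 0.4, 0.3, 0, -0.2], [10, 0.5, 0.35, 0, -0.2], [10, 0.55, 0.4, 0, -0.2], [10, 0.55, 0.4, 0, -0.2], [10, 0.38, 0.25, 0, -0.1]],
  ],
)

```text
t: 7.8
eef_pos: [0.5313, -0.1674, 0.1238]
tool_rot: [-0.0, 0.979, -0.205, 0.0]
contact_force: [0.3, -0.7, -1.1]
gripper_width: 0.252
grasp_force: 39.4
```

Run:
```python
from h import *
b=cams.read_camera("side")[110:310,200:400,::-1]
cv2.imwrite("pics/v4.png",cv2.resize(b,None,fx=2.8,fy=2.8))
o=get_obs();print(o['t'],o['eef_pos'],o['tool_rot'],o['gripper_width'],o['contact_force'])
```

```text
7.85 [ 0.53445475 -0.16484759  0.12400384] [-0.00110533  0.9790987  -0.20337856  0.00129317] 0.24906059404108302 [3.41623945 1.70359208 0.01386598]
```

View pics/v4.png

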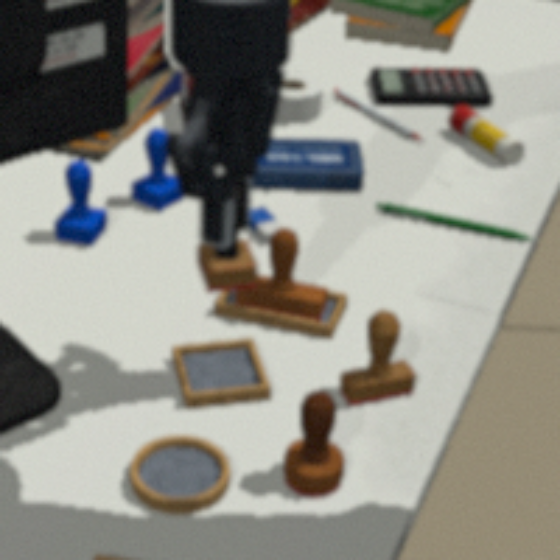

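The square stamp is held upright and matches the tray's angle, so I'll lower it and release.

arm_command(
  rows=[
    [[10, 0, 0, 0, 0], [10, 0, 0, -0.5, 0], [10, 0, 0, -0.5, 0], [10, 0, 0, -0.25, 0], [10, 0, 0, -0.08, 0], [10, 0, 0, -0.08, 0], [10, 0, 0, 0, 0], [50, 0, 0, 0, 0], [60, 0, 0, 0, 0], [85, 0, 0, 0, 0]],
  ],
)

```text
t: 9.1
eef_pos: [0.5301, -0.1693, 0.0395]
tool_rot: [-0.0, 0.979, -0.206, 0.0]
contact_force: [-0.3, 0.2, 0.8]
gripper_width: 0.879
grasp_force: 0.0
```

arm_command(
  rows=[
    [[85, 0, 0, 0.4, 0], [85, 0, 0, 0.6, 0], [85, -0.4, 0.04, 0, 0], [85, -0.7, 0.06, 0, 0], [85, -0.78, 0.07, 0, 0], [85, 0, 0, -0.2, 0], [85, 0, 0, -0.5, 0], [85, 0, 0, -0.39, 0], [85, 0, 0, 0, 0], [10, 0, 0, 0, 0]],
  ],
)

```text
t: 10.35
eef_pos: [0.418, -0.1593, 0.0344]
tool_rot: [0.0, 0.979, -0.206, 0.0]
contact_force: [0.4, 0.4, 0.4]
gripper_width: 0.811
grasp_force: 0.0
```

Run:
```python
from h import *
b=cams.read_camera("side")[140:340,200:400,::-1]
cv2.imwrite("pics/v5.png",cv2.resize(b,None,fx=2.8,fy=2.8))
o=get_obs();print(o['t'],o['eef_pos'],o['tool_rot'],o['gripper_width'],o['contact_force'])
```

```text
10.4 [ 0.41809475 -0.15933934  0.03462067] [ 3.03552587e-05  9.78620765e-01 -2.05671632e-01  7.59525870e-04] 0.726992457367467 [-0.18572316 -0.13698598  0.1358359 ]
```

View pics/v5.png

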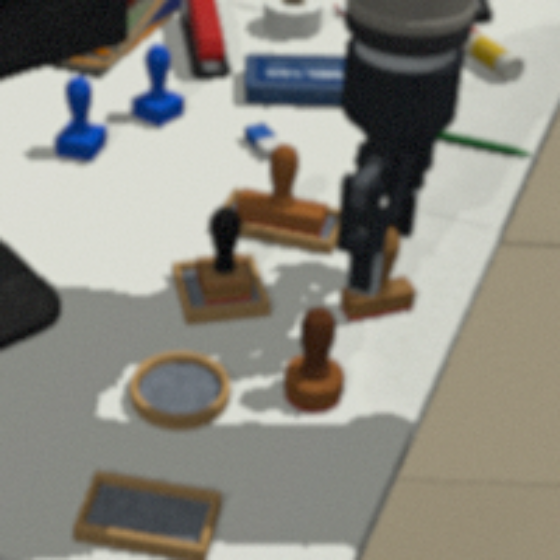

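arm_command(
  rows=[
    [[10, 0, 0, 0, 0], [10, 0, 0, 0, 0], [10, 0, 0, 0, 0], [10, 0, 0, 0.8, 0], [10, 0, 0, 0.9, 0], [10, 0.3, 0.4, 0, -0.9], [10, 0.4, 0.6, 0, -0.9], [10, 0.4, 0.6, 0, -0.9], [10, 0.4, 0.6, 0, -0.9], [10, 0.4, 0.5, 0, -0.9]],
  ],
)

```text
t: 11.65
eef_pos: [0.5315, 0.0044, 0.1358]
tool_rot: [0.0, 0.926, -0.378, -0.0]
contact_force: [0.2, -0.0, -1.3]
gripper_width: 0.252
grasp_force: 39.3
```

arm_command(
  rows=[
    [[10, 0.3, 0.4, 0, -0.9], [10, 0.18, 0.25, 0, -0.9], [10, 0.1, 0.1, 0, -0.2], [10, 0, 0, 0, 0], [10, 0, 0, 0, 0], [10, 0, 0, 0, 0], [10, 0, 0, 0, 0], [10, 0, 0, -0.4, 0], [10, 0, 0, -0.4, 0], [10, 0, 0, 0, 0]],
  ],
)

```text
t: 12.9
eef_pos: [0.5644, 0.0475, 0.0864]
tool_rot: [0.001, 0.893, -0.45, -0.001]
contact_force: [-0.3, 0.1, 0.5]
gripper_width: 0.252
grasp_force: 39.3
```

Run:
```python
from h import *
b=cams.read_camera("side")[180:380,180:380,::-1]
cv2.imwrite("pics/v6.png",cv2.resize(b,None,fx=2.8,fy=2.8))
o=get_obs();print(o['t'],o['eef_pos'],o['tool_rot'],o['gripper_width'],o['contact_force'],o['q'])
```

```text
12.95 [0.56546488 0.0476282  0.08765811] [ 4.91252243e-04  8.92828585e-01 -4.50396006e-01 -5.60762108e-04] 0.24816996828682117 [ 1.24560555  0.21860597 -0.71154872] [-0.28750374  0.48227519  0.11981754  1.94048882 -0.0835375   0.72500224
 -2.62378332]
```

View pics/v6.png

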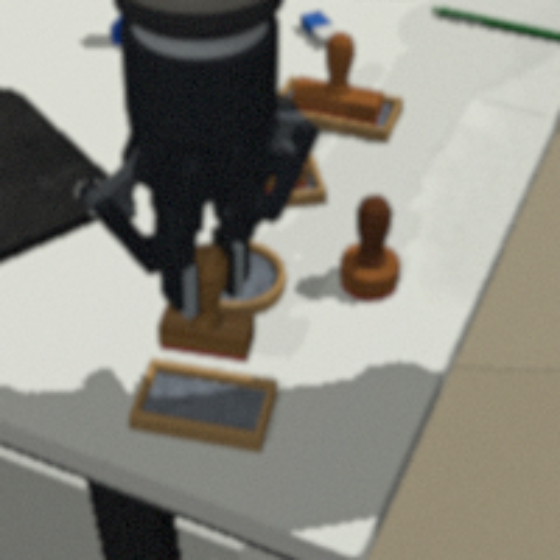

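The oblong stamp is aligned over its tray, so I'll lower it and release.

arm_command(
  rows=[
    [[10, 0.02, 0.02, -0.3, 0], [10, 0, 0, -0.25, 0], [10, 0, 0, -0.1, 0], [10, 0, 0, -0.08, 0], [10, 0, 0, -0.08, 0], [10, 0, 0, 0, 0], [50, 0, 0, 0, 0], [60, 0, 0, 0, 0], [85, 0, 0, 0, 0], [85, 0, 0, 0.5, 0]],
  ],
)

```text
t: 14.2
eef_pos: [0.5653, 0.0489, 0.0678]
tool_rot: [0.001, 0.893, -0.45, -0.002]
contact_force: [0.4, -0.1, 0.3]
gripper_width: 0.993
grasp_force: 0.0
```

arm_command(
  rows=[
    [[85, 0, 0, 0.6, 0], [85, -0.35, -0.43, 0, 0.8], [85, -0.45, -0.5, 0, 0.8], [85, -0.45, -0.5, 0, 0.8], [85, -0.4, -0.5, 0, 0.6], [85, 0, 0, -0.2, 0], [85, 0, 0, -0.5, 0], [85, 0, 0, -0.47, 0], [85, 0, 0, 0, 0], [10, 0, 0, 0, 0]],
  ],
)

```text
t: 15.45
eef_pos: [0.4689, -0.0664, 0.0356]
tool_rot: [-0.0, 0.94, -0.34, 0.0]
contact_force: [-0.1, 0.2, 0.4]
gripper_width: 0.811
grasp_force: 0.0
```

Run:
```python
from h import *
b=cams.read_camera("side")[180:380,200:400,::-1]
cv2.imwrite("pics/v7.png",cv2.resize(b,None,fx=2.8,fy=2.8))
o=get_obs();print(o['t'],o['eef_pos'],o['tool_rot'],o['gripper_width'],o['contact_force'])
```

```text
15.5 [ 0.46912828 -0.06645445  0.03596326] [-2.83999126e-04  9.40394701e-01 -3.40084048e-01  7.52024630e-04] 0.7309425605028859 [ 0.76681623  0.25511481 -0.55850963]
```

View pics/v7.png

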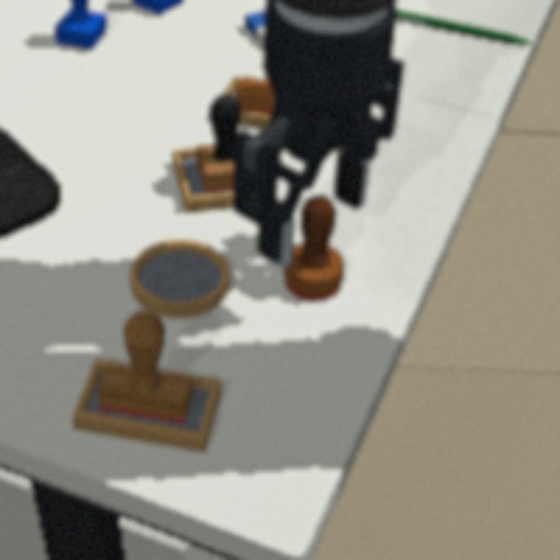

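The oblong stamp is seated, and the fingers straddle the round handle. I'll close, lift and carry it over.

arm_command(
  rows=[
    [[10, -0.04, 0, -0.02, 0], [10, 0, 0, 0, 0], [10, 0, 0, 0, 0], [10, 0, 0, 0, 0], [10, 0, 0, 0.4, 0], [10, 0, 0, 0.5, 0], [10, 0.4, 0.03, 0, 0], [10, 0.5, 0.05, 0, 0], [10, 0.4, 0.04, 0, 0], [10, 0.17, 0, 0, 0]],
  ],
)

```text
t: 16.75
eef_pos: [0.5548, -0.0592, 0.0877]
tool_rot: [-0.0, 0.94, -0.34, 0.0]
contact_force: [-0.1, 1.2, -1.6]
gripper_width: 0.262
grasp_force: 39.4
```

arm_command(
  rows=[
    [[10, 0, 0, 0, 0], [10, 0, 0, -0.3, 0], [10, 0, 0, -0.25, 0], [10, 0, 0, -0.1, 0], [10, 0, 0, -0.08, 0], [10, 0, 0, -0.08, 0], [10, 0, 0, 0, 0], [50, 0, 0, 0, 0], [60, 0, 0, 0, 0], [85, 0, 0, 0, 0]],
  ],
)

```text
t: 18.0
eef_pos: [0.5539, -0.0595, 0.0393]
tool_rot: [-0.0, 0.94, -0.34, 0.0]
contact_force: [0.8, -0.3, -0.7]
gripper_width: 0.883
grasp_force: 0.0
```

arm_command(
  rows=[
    [[85, 0, 0, 0.4, 0], [85, 0, 0, 0.8, 0], [85, 0, 0, 0.8, 0], [85, -0.5, -0.2, 0.3, 0], [85, -0.6, -0.2, 0, 0], [85, -0.6, 0, 0, 0], [85, 0, 0, 0, 0], [85, 0, 0, 0, 0], [85, 0, 0, 0, 0], [85, 0, 0, 0, 0]],
  ],
)

```text
t: 19.25
eef_pos: [0.4526, -0.0834, 0.1772]
tool_rot: [0.0, 0.94, -0.34, 0.0]
contact_force: [1.1, -0.7, -0.3]
gripper_width: 0.995
grasp_force: 0.0
```

Run:
```python
from h import *
b=cams.read_camera("side")[150:350,200:400,::-1]
cv2.imwrite("pics/v8.png",cv2.resize(b,None,fx=3,fy=3,interpolation=cv2.INTER_CUBIC))
o=get_obs();print(o['t'],o['eef_pos'],o['gripper_width'],o['contact_force'])
```

```text
19.3 [ 0.45245163 -0.08339582  0.17716358] 0.992011055419271 [-0.27835642 -0.07632309  0.42089781]
```

View pics/v8.png

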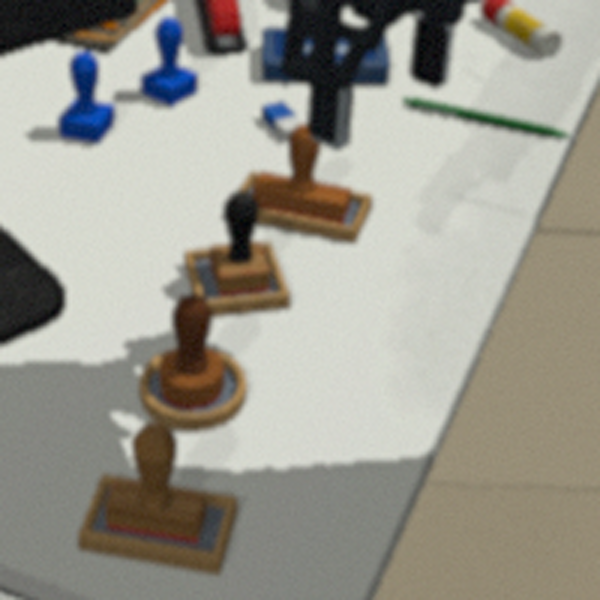

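Run:
```python
from h import *
T={'long':(.4861,-.2571),'sq':(.5314,-.1659),'rnd':(.5547,-.0552),'obl':(.5663,.0507)}
# side pixels (3x crop): handle neck base point at z=.024 and knob centre at z=.060
kn={'long':(304,147),'sq':(241,217),'rnd':(192,322),'obl':(155,450)}
u=lambda p:(np.array(p,float)+.5)/3-.5+[200,150]
for k,t in T.items():
    f=least_squares(lambda v:(proj('side',[v[0],v[1],.060])-u(kn[k])).ravel(),t).x
    q=lambda z:((proj('side',[*t,z])[0]-[200,150]+.5)*3-.5).round(0)
    print(k,'knob err mm',((f-t)*1e3).round(1),'expected px z=.075,.060,.024',q(.075),q(.06),q(.024))
```

```text
long knob err mm [0.5 2.3] expected px z=.075,.060,.024 [306. 127.] [305. 145.] [302. 187.]
sq knob err mm [-2.2  1.4] expected px z=.075,.060,.024 [238. 197.] [238. 216.] [237. 260.]
rnd knob err mm [0.3 0.6] expected px z=.075,.060,.024 [193. 301.] [193. 321.] [193. 368.]
obl knob err mm [1.8 0.1] expected px z=.075,.060,.024 [158. 429.] [158. 450.] [159. 499.]
```

All four stamps are within about 3 mm of their tray centres, upright and seated, and the gripper is clear. I'll hand in.

```bash
python3 -c "
from station import job
print(job.hand_in())"
```

```text
the job is handed in; nothing more can be done
None
```

All four stamps are standing upright in their matching trays, about 3 mm or less from centre by my last camera check. The gripper is clear, I didn't touch the ink pad, eraser or blue look-alikes, and the job went in at about 19 s of the 88 s limit; `job.hand_in()` returned no verdict.

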